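Set and lock the air regulator, then open the line

ROBOT

A 6-joint arm with a two-finger parallel gripper is mounted at the origin on the work surface. World frame = base frame: x ahead of the robot, y to its left, z up, the work surface at z = 0. Lengths are in m, angles in degrees, forces in N, time in s.
With the tool pointing down it reaches from about 0.35 to 0.875 m from the base axis. Payload 4.2 kg.
Tool frame: the origin (TCP) lies at the very end of the fingers, on their centre line; the grasp point (between the pads) lies 19 mm behind it (r.grip_point_offset is the distance from the TCP to the grasp point, in m); z points along the fingers, y is the line along which they close (so a half turn about z gives the same grasp; the last joint's range is limited). The gripper opens to 87 mm and grips with 3 to 60 N. Pads are 19 mm wide; open, the fingers measure 117 mm over their backs; the gripper's body (75 mm by 190 mm) begins 51 mm behind the grasp point.
Start: joints at [-50.558, 22.042, 0.453, 0, -68.411, -14.817], TCP at [0.26, -0.568, 0.223] pointing down, gripper open.
Joint ranges: [-179.83, 179.83], [-69.29, 118.12], [-61.27, 80.66], [-181.25, 117.63], [-171.15, -9.14], [-177.46, 177.46]. Speed limits (degrees/s): [159.86, 159.86, 180, 180, 180, 180].

INTERFACE

Orientations are given as a 3x3 rotation matrix whose columns are the frame's x, y, z axes.
In Python, from station import r, cams gives the robot as it stands. The module is installed in compiled form; this text tells all that it offers.
- The arm moves only by the shell command python3 -m handwheel 'ROWS'. ROWS is JSON, a list that holds one entry, the list of rows, each a list of 7 numbers: the turn, a rotation vector about the tool's x, y, z in units of 6 degrees (1.0 is 6 degrees), then the shift along the tool's x, y, z in m, then the finger opening in m, from 0 to 0.087. In form: [[[ax, ay, az, x, y, z, jaw], ...]]. A call has 1 to 12 rows; each row shifts and turns the commanded pose from where the row before left it, along the tool's axes as they then stand; what a row does not reach is not made up. A row lasts 1/10 s, in which the tool goes at most 50 mm and 8.59 degrees, less where a joint would pass 70% of its speed; a pose out of reach is approached as far as the arm can. A call with a gripper value outside its range is refused whole. The fingers move at their own pace and stop on an object; the grip force is fixed at half the most. Time passes only in rows, so rows that do not move let the fingers close. It gives the time, the measured TCP pose, the force, the opening and the grip force at its end, in the units of the state.
- r.sense(): the state, without advancing time (a new reading comes with each control period).
- cams.capture(name): name is "side" or "top"; returns the picture (420x560x3 uint8, red, green, blue); there is no depth.
- cams.get_calibration(name): a dict with "camera_matrix" (3x3 intrinsics, pixels), "k1" (the pictures are not rectified: a ray, as slopes to the right and down, at radius r is drawn at 1 + k1 r^2 times it, then the intrinsics apply), "rvec" (rotation vector, rad) and "tvec" (3), from world to camera coordinates, as OpenCV has them. Camera axes: x right, y down, z forward; pixel columns grow to the right and rows downward; lengths in m; the calibration is good to about 2 mm. A picture is of the moment at which its call begins. get_calibration takes no time and is no camera call.
- r.finish_job(): hands the job in; it is judged then, once.
The state is a dict: "time_s": time; "joints": joint angles; "joint_velocities": joint speeds; "effort": joint torques, N m; "tcp_pos": TCP position; "ee_rot": TCP orientation; "wrist_force": force on the tool from outside, world axes, zero at the start; "moment": the same for the moment, N m; "gripper_width": opening from 0.0 (shut) to 1.0 (fully open); "gripper_force": force on a finger pad.
Only numpy, scipy, OpenCV 4.12 (cv2) and the standard library are available. Lean on these libraries where they do the work, as an engineer would, in place of code of your own. Each camera call takes 0.05 s, during which the arm holds its last target. There are 200 camera calls.

TASK

Set the clamping air for the next batch at the sloped air console: pull the regulator's knob out to unlock it, turn it clockwise until the gauge's needle stands at the set hand (do not let it run far past), and push the knob fully home again so that it locks there (ease it slightly either way if its teeth meet). Then swing the ball valve's lever fully open, in line with its pipe. Let go of everything, and leave the other things on the bench where they are.

Things in the scene. Friction and masses are not known exactly. Their poses are not given: they have to be found in the camera images.
- console: air console, a cream sheet-metal desk fixed to the bench: 200 mm deep (x), 300 wide (y), 70 high at the front (-x, robot's side), 169 at the back. Its aluminium face slopes up away from the robot at 26 degrees (0.46 rad). Origin: centre of its underside; x to its back, z up. Regulator knob right on the face (y -70 mm), gauge left (y +75)
- knob_foot (a point): point fixed on the sloped face where the knob's axis meets it. z: the knob's axis, outward from the face (up and towards the robot, 26 degrees from vertical); x: up the slope; y: left
- knob_grip (a point): point on the knob's axis, mid-grip: 46 mm above the face when home, 54 fully out; moves and turns with the knob, z outward. Dark plastic knob: a skirt 62 mm across, 10 high, its underside 11 mm above the face when home; over it a round fluted grip 50 mm across, reaching 25 mm below and 21 mm above this point. Nothing else within 60 mm
- knob_pull (a joint): how far the knob is pulled out along its axis (m): 0 fully home, 0.008 fully out. About 4 N of friction, and it stays where it is left. It turns freely only when out by more than about 5.5 mm; nearer home its teeth hold it, with about 1.5 degrees of play
- knob (a joint): turn of the knob (rad), growing clockwise as seen looking at the face from outside; stops at 0 and 4.6. Very light to turn when out (0.02 N m). It goes home only in one of 30 notches, at whole multiples of 0.2094 rad (12 degrees) of this value; a push of 10 to 20 N rides it into the nearer notch, but midway between two the tips meet and it stops about 4 mm short: turn it slightly and push again
- needle (a joint): the gauge's black needle (rad), clockwise from the dial's zero at the lower left; it follows the knob at once: needle = 0.9 x knob
- set_hand (a joint): the gauge's set hand (rad), same zero and direction as the needle: the wanted pressure. It is the short hand with a broad dark arrowhead, below the needle; it is inside the glass and stays where it is
- needle_tip (a point): point on the long thin black needle 36 mm from its pivot; x outward along the needle, z out of the face
- set_tip (a point): tip of the set hand's arrowhead, 36 mm from the pivot, taken at the needle's height; x outward along the hand, z out of the face
- valve_lever (a joint): turn of the ball valve's lever (rad): 0 shut, across the pipe and pointing to the console's front; 1.571 open, along the pipe and pointing away from the console (-y of the console); anticlockwise from above. Friction 0.35 N m; it stays where it is left
- lever_grip (a point): point in the middle of the lever's dark sleeve, 80 mm from the stem, 132 mm above the bench; turns with the lever, its x axis points along the lever back to the stem. The sleeve is 22 mm wide, 13 mm thick (flat), 88 mm long, from 28 to 116 mm from the stem. The valve's body below it reaches 111 mm high at the stem and 96 mm elsewhere
- valve_stem (a point): point on the lever's vertical axis, at the lever's height; fixed, console's axes. The brass ball valve is on the 19 mm steel pipe that leaves the console's right side (-y), 75 mm above the bench, and turns down to a flange on the bench 110 mm beyond the stem
- screwdriver: bystander: black-handled screwdriver, 190 mm, lying left of the console
- wrench: bystander: steel wrench, 180 mm, lying in front of the valve
- spray_can: bystander: aluminium spray can, 58 mm across, 170 mm high, standing beyond the end of the pipe
- tape_roll: bystander: roll of tape, 104 mm across, 24 mm high, lying flat
- multimeter: bystander: dark hand meter, 160 x 78 x 41 mm, lying flat in front of the console
- capacitor: bystander: aluminium capacitor can, 60 mm across, 95 mm high, standing behind the valve
- board_tray: bystander: tray of parts, 150 x 200 x 35 mm
- gauge_centre (a point): pivot of the gauge's hands; axes as knob_foot. Round gauge 106 mm across, 24 mm proud of the face, white dial, scale of 270 degrees in 15 divisions (long marks, 18 degrees each) from the lower left clockwise to the lower right

How it is judged:
By the outcome, as a careful person would: the job done as asked, in the order asked, and still so for the second after the job is handed in, with the robot touching nothing.
It also fails if it takes over 58 s, if anything falls off the work surface, if the arm or the gripper's body presses on something with over 40 N, if the wrist force passes 120 N, or if a joint passes its speed limit or range.

## Working session

There is one attempt and no reset: what is moved stays moved. The work goes in short steps, Python scripts to look and compute and a shell command to move; the robot and the scene stay as the last step left them, time stands still between calls to the robot, and variables do not carry over. Pictures are saved under pics/ and viewed, at most 10 in all, crops included, and the job is handed in when it is done.

```bash
mkdir -p pics; cat > h.py <<'E'
import numpy as np,cv2
from station import r,cams
def cal(n):
    c=cams.get_calibration(n);K=np.array(c["camera_matrix"],float);R=cv2.Rodrigues(np.array(c["rvec"],float))[0];t=np.array(c["tvec"],float).ravel()
    return K,np.array([c["k1"],0,0,0,0],float),R,t
def proj(n,P):
    K,d,R,t=cal(n);return cv2.projectPoints(np.atleast_2d(np.array(P,float)),cv2.Rodrigues(R)[0],t,K,d)[0][:,0]
def ray(n,uv):
    K,d,R,t=cal(n);p=cv2.undistortPoints(np.array([[uv]],float),K,d)[0,0]
    return -R.T@t,R.T@np.array([p[0],p[1],1.])
def onz(n,uv,z):
    o,v=ray(n,uv);return o+v*(z-o[2])/v[2]
def tri(uvs):
    A=np.zeros((3,3));b=np.zeros(3)
    for n,uv in uvs:
        o,v=ray(n,uv);v/=np.linalg.norm(v);M=np.eye(3)-np.outer(v,v);A+=M;b+=M@o
    return np.linalg.solve(A,b)
def snap(n,f,box=None,s=1):
    im=cams.capture(n);c=cv2.cvtColor(im,cv2.COLOR_RGB2BGR)
    cv2.imwrite(f"pics/{f}_raw.png",c)
    if box: c=c[box[1]:box[3],box[0]:box[2]]
    cv2.imwrite(f"pics/{f}.png",cv2.resize(c,None,fx=s,fy=s,interpolation=cv2.INTER_CUBIC));return im
E
python3 - <<'E'
from h import *
for n in("top","side"):
    snap(n,n+"0",None,1.4);K,d,R,t=cal(n);print(n,K[0,0],d[0],-R.T@t,R[2])
E
```

```text
top 499.368835283912 0.026559261132972266 [ 0.20449465 -0.01781573  1.52985627] [ 0.20287885 -0.00632697 -0.9791834 ]
side 519.2268077765732 -0.013018149476606898 [-0.25522474 -0.72951018  1.24932009] [ 0.50960006  0.46326704 -0.72504581]
```

View pics/top0.png

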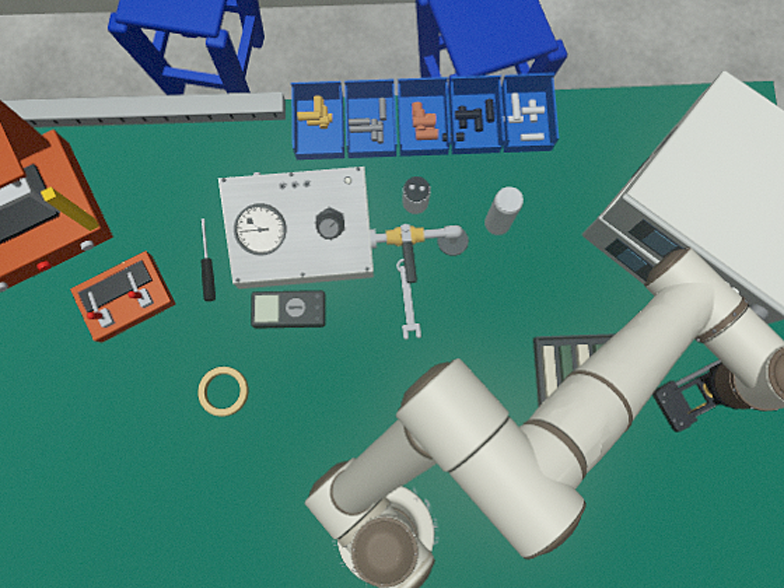

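View pics/side0.png

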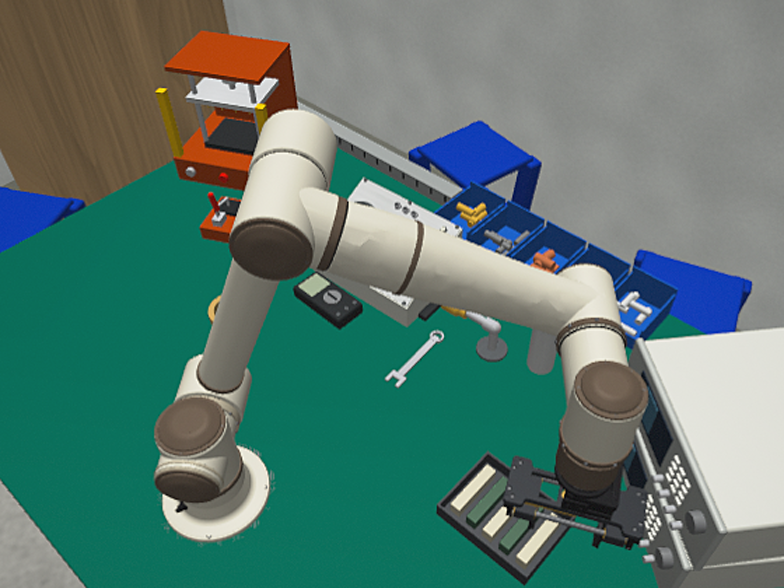

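The top view shows the console's corners at about (220,178), (364,167), (373,272), (235,283) (1.4× scale), the gauge at (260,229), the knob at (330,222), and the lever running from (405,235) to (408,280). The side view is blocked by the arm.

```bash
cat >> h.py <<'E'
from scipy.optimize import least_squares
S=0.46
def cons(p,P):
    c,s=np.cos(p[2]),np.sin(p[2]);P=np.atleast_2d(np.array(P,float));return P@np.array([[c,-s,0],[s,c,0],[0,0,1]]).T+[p[0],p[1],0]
E
python3 - <<'E'
from h import *
im=cv2.imread("pics/top0_raw.png")
# face = bright low-saturation blob around console
hsv=cv2.cvtColor(im,cv2.COLOR_BGR2HSV)
m=((hsv[...,1]<60)&(hsv[...,2]>120)).astype(np.uint8)
m=cv2.morphologyEx(m,cv2.MORPH_OPEN,np.ones((11,11)))
n,l,st,ce=cv2.connectedComponentsWithStats(m)
k=l[135,200] if l[135,200] else l[145,250]
cs=cv2.findContours((l==k).astype(np.uint8),cv2.RETR_EXTERNAL,cv2.CHAIN_APPROX_NONE)[0][0]
h=cv2.convexHull(cs);ap=cv2.approxPolyDP(h,6,True)[:,0];print(ap.tolist(),st[k])
uv=np.array([[220,178],[364,167],[373,272],[235,283]])/1.4
P=[[.1,.15,.169],[.1,-.15,.169],[-.1,-.15,.07],[-.1,.15,.07]]
f=lambda p:(proj("top",cons(p,P))-uv).ravel()
s=least_squares(f,[.7,.1,0]);print(s.x,s.fun.round(1))
g=im[140:188,160:212];a=cv2.resize(g,None,fx=11,fy=11,interpolation=cv2.INTER_CUBIC)
cv2.imwrite("pics/g0.png",a)
E
```

```text
[[260, 122], [267, 164], [261, 194], [166, 198], [157, 130]] [ 157  121  111   81 6280]
[0.63351733 0.15822558 0.04537407] [-0.5  0.1  0.8 -0.2  0.7 -0.1 -1.   0.2]
```

View pics/g0.png

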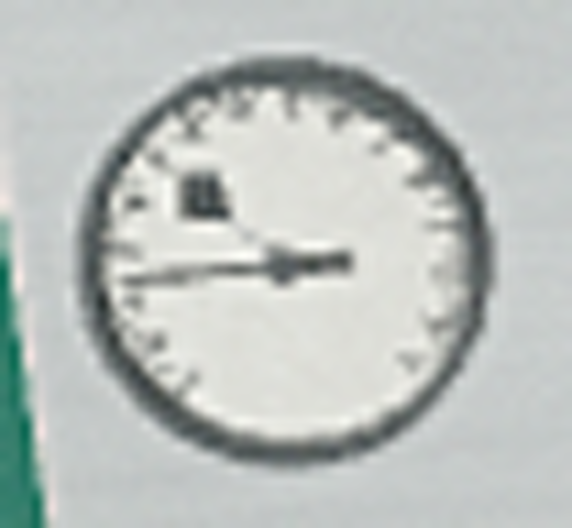

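The gauge crop shows the needle tip at about (125,280), the pivot at (282,265) and the broad set-hand arrowhead at (203,195).

```bash
cat >> h.py <<'E'
CP=np.array([0.63351733,0.15822558,0.04537407])
c_,s_=np.cos(CP[2]),np.sin(CP[2]);Rz=np.array([[c_,-s_,0],[s_,c_,0],[0,0,1]])
Ry=np.array([[np.cos(S),0,-np.sin(S)],[0,1,0],[np.sin(S),0,np.cos(S)]])
F=Rz@Ry   # face axes: x up slope,y left,z out
F0=cons(CP,[0,0,.1195])[0]
def onface(n,uv,h):
    o,v=ray(n,uv);a=F.T@(o-F0);b=F.T@v;t=(h-a[2])/b[2];return a+t*b
def ang(P,C): d=P-C;return np.degrees(np.arctan2(-d[1],d[0]))+135
def hands(im,verbose=1):
    # im BGR full; black in gauge
    g=cv2.cvtColor(im,cv2.COLOR_BGR2GRAY).astype(float)
    return g
E
python3 - <<'E'
from h import *
cv=lambda u,v:(160+(u+.5)/11-.5,140+(v+.5)/11-.5)
C=onface("top",cv(284,263),.02);N=onface("top",cv(125,280),.02);A=onface("top",cv(203,195),.02)
O=onface("top",cv(287,261),.024)
print("C",C,"outer",O,"needle",ang(N,C),np.linalg.norm(N-C),"tail",ang(onface("top",cv(350,260),.02),C)-180,"set",ang(A,C),np.linalg.norm(A-C))
im=cv2.imread("pics/top0_raw.png");g=cv2.cvtColor(im,cv2.COLOR_BGR2GRAY)
k=(g[140:180,215:260]<90).astype(np.uint8);n,l,st,ce=cv2.connectedComponentsWithStats(k);i=1+st[1:,4].argmax();print(st[i],ce[i]+[215,140])
K=onface("top",ce[i]+[215,140],.05);print("knob",K)
K=np.array([K[0],-.07,0]);w=lambda p:F0+F@np.array(p)
print("foot",w(K),"grip",w(K+[0,0,.046]));print(F)
# lever & pipe
hsv=cv2.cvtColor(im,cv2.COLOR_BGR2HSV)
y=((hsv[...,0]>12)&(hsv[...,0]<30)&(hsv[...,1]>110)&(hsv[...,2]>120)).astype(np.uint8);y[:,:260]=0;y[:,320:]=0;y[:150]=0;y[190:]=0
yy,xx=np.nonzero(y);print("brass",xx.mean(),yy.mean(),xx.min(),xx.max(),yy.min(),yy.max())
b=(g<80).astype(np.uint8);b[:,:275]=0;b[:,305:]=0;b[:160]=0;b[210:]=0
n,l,st,ce=cv2.connectedComponentsWithStats(b);i=1+st[1:,4].argmax();print(st[i],ce[i]);L=onz("top",ce[i],.135);print("lever",L)
print("brassW",onz("top",(xx.mean(),yy.mean()),.1))
s=r.sense();print(s["tcp_pos"],s["ee_rot"])
E
```

```text
C [0.00380747 0.07796416 0.02      ] outer [0.00491426 0.07646967 0.024     ] needle 43.42563936881591 0.04187297572458926 tail 46.97495539143347 set 91.19802037048942 0.02712552767795737
[ 11   9  20  22 174] [236.35057471 157.61494253]
knob [ 0.0136676  -0.07199062  0.05      ]
foot [0.64892671 0.08885313 0.1255677 ] grip [0.62852611 0.08792683 0.16678612]
[[ 0.89513026 -0.0453585  -0.44349118]
 [ 0.0406436   0.99897077 -0.02013682]
 [ 0.44394811  0.          0.8960525 ]]
brass 288.50531914893617 168.02659574468086 276 302 162 174
[290 173   8  30  81] [294.11111111 186.90123457]
lever [ 0.54387288 -0.07543479  0.135     ]
brassW [ 0.61061635 -0.06281068  0.1       ]
[ 0.26022714 -0.56767244  0.22156768] [[-9.09112605e-01 -4.16549431e-01 -9.17836001e-04]
 [-4.16550424e-01  9.09111009e-01  1.70821440e-03]
 [ 1.22859075e-04  1.93528422e-03 -9.99998120e-01]]
```

```bash
cat >> h.py <<'E'
from scipy.spatial.transform import Rotation as Ro
def delta(p=None,Rt=None):
    s=r.sense();R=np.array(s["ee_rot"]);q=np.array(s["tcp_pos"])
    print("t",round(s["time_s"],2),"tcp",q.round(4),"j",np.round(s["joints"],1),"w",round(s["gripper_width"]*.087,4),"F",np.round(s["wrist_force"],1),"gf",np.round(s["gripper_force"],1))
    if Rt is not None: print("rot units",(Ro.from_matrix(R.T@Rt).as_rotvec(degrees=True)/6).round(3))
    if p is not None: print("shift now-axes mm",(R.T@(p-q)*1e3).round(1)); 
    if Rt is not None and p is not None: print("shift new-axes mm",(Rt.T@(p-q)*1e3).round(1))
FOOT=np.array([0.64892671,0.08885313,0.1255677])
def faceR(yaw): # tool z into face, y at angle yaw (deg, ccw from outside) from face left
    a=np.radians(yaw);y=F@np.array([-np.sin(a),np.cos(a),0]);z=-F[:,2];return np.column_stack([np.cross(y,z),y,z])
E
python3 - <<'E'
from h import *
delta(FOOT+F[:,2]*.118,faceR(24))
delta(np.array([.57,.087,.30]))
E
```

```text
t 0.1 tcp [ 0.2602 -0.5677  0.2216] j [-50.6  22.1   0.4  -0.  -68.4 -14.8] w 0.0871 F [-0.3 -0.3  0.7] gf 0.0
rot units [ 1.735 -4.044 -0.328]
shift now-axes mm [-578.3  454.6   -8.9]
shift new-axes mm [-562.9  448.   153.6]
t 0.1 tcp [ 0.2602 -0.5677  0.2216] j [-50.6  22.1   0.4  -0.  -68.4 -14.8] w 0.0871 F [-0.3 -0.3  0.7] gf 0.0
shift now-axes mm [-554.3  466.3  -77.6]
```

```bash
python3 -m handwheel '[[[0,0,0,0,0,-0.04,0.087],[0,0,0,0,0,-0.04,0.087],[0,0,0,-0.033,0.028,0,0.087],[0,0,0,-0.033,0.028,0,0.087],[0,0,0,-0.033,0.028,0,0.087],[0,0,0,-0.033,0.028,0,0.087],[0,0,0,-0.033,0.028,0,0.087],[0,0,0,-0.033,0.028,0,0.087],[0,0,0,-0.033,0.028,0,0.087],[0,0,0,-0.033,0.028,0,0.087],[0,0,0,-0.033,0.028,0,0.087],[0,0,0,-0.033,0.028,0,0.087]]]'
python3 -m handwheel '[[[0,0,0,-0.033,0.028,0,0.087],[0,0,0,-0.033,0.028,0,0.087],[0,0,0,-0.033,0.028,0,0.087],[0,0,0,-0.033,0.028,0,0.087],[0,0,0,-0.033,0.028,0,0.087],[0,0,0,-0.033,0.028,0,0.087],[0,0,0,-0.024,0.017,0,0.087],[0.43,-1.01,-0.08,0,0,0,0.087],[0.43,-1.01,-0.08,0,0,0,0.087],[0.43,-1.01,-0.08,0,0,0,0.087],[0.43,-1.01,-0.08,0,0,0,0.087],[0,0,0,0,0,0,0.087]]]'
python3 - <<'E'
from h import *
delta(FOOT+F[:,2]*.118,faceR(24))
snap("side","s1",None,1.4);snap("top","t1",None,1.4)
K=[FOOT,FOOT+F[:,2]*.067];print(proj("side",K)*1.4)
E
```

```text
time_s: 1.3
tcp_pos: [0.4439, -0.1743, 0.3024]
ee_rot: [[-0.909, -0.417, -0.0], [-0.417, 0.909, 0.0], [0.0, 0.0, -1.0]]
wrist_force: [0.3, -0.0, 0.3]
gripper_width: 0.998
gripper_force: 0.0
time_s: 2.5
tcp_pos: [0.562, 0.0817, 0.2966]
ee_rot: [[-0.803, -0.407, 0.435], [-0.446, 0.895, 0.015], [-0.395, -0.181, -0.901]]
wrist_force: [-0.6, 0.1, -1.2]
gripper_width: 1.001
gripper_force: 0.0
t 2.5 tcp [0.562  0.0817 0.2966] j [  30.5    1.2  -26.7   18.6  -40.5 -105.8] w 0.0871 F [-0.6  0.1 -1.2] gf 0.0
rot units [ 0.002 -0.106  0.022]
shift now-axes mm [-4.1  2.  73.9]
shift new-axes mm [-3.3  2.1 73.9]
[[410.28506735 247.12650785]
 [401.59481628 234.1072903 ]]
```

View pics/s1.png

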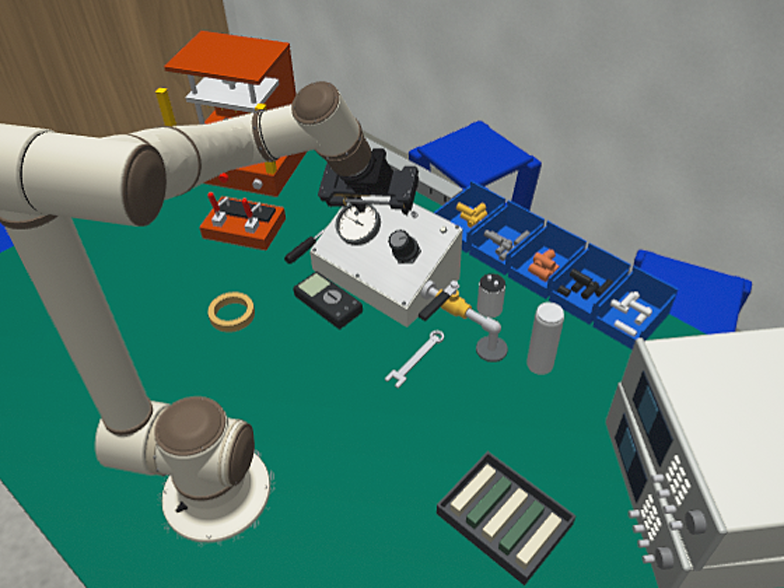

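The side view is clear now: the knob top is at about (402,238), its skirt bottom near (408,265), the lever sleeve near (435,303) and the stem near (452,290). I'll triangulate the knob and lever from both views.

```bash
python3 - <<'E'
from h import *
im=cv2.imread("pics/s1_raw.png");g=cv2.cvtColor(im,cv2.COLOR_BGR2GRAY)
def blob(g,x0,x1,y0,y1,th):
    k=(g[y0:y1,x0:x1]<th).astype(np.uint8);n,l,st,ce=cv2.connectedComponentsWithStats(k);i=1+st[1:,4].argmax();print(st[i]+[x0,y0,0,0,0],(ce[i]+[x0,y0]).round(1));return ce[i]+[x0,y0]
ks=blob(g,270,310,155,195,80)
T=tri([("top",(236.35,157.6)),("side",ks)]);print("knob centroid",T,"face coords",F.T@(T-F0),"pred face",F.T@(FOOT-F0))
ls=blob(g,290,325,200,232,70)
L=tri([("top",(294.1,186.9)),("side",ls)]);print("lever",L)
# console corners seen in side: check
P=cons(CP,[[.1,.15,.169],[.1,-.15,.169],[-.1,-.15,.07],[-.1,.15,.07]]);print((proj("side",P)*1.4).round(0))
print(proj("side",[T,L])*1.4, proj("top",[T,L]))
cv2.imwrite("pics/kc.png",cv2.resize(im[130:240,215:365],None,fx=5,fy=5,interpolation=cv2.INTER_CUBIC))
E
```

```text
[278 164  23  24 269] [289.5 178.4]
knob centroid [0.63867735 0.09104002 0.12432404] face coords [ 0.00402985 -0.06735046  0.00338708] pred face [ 1.36676001e-02 -6.99999964e-02 -5.81772359e-09]
[299 208  23  22 183] [309.2 218.5]
lever [ 0.54226569 -0.07399267  0.13296149]
[[363. 176.]
 [462. 228.]
 [406. 308.]
 [309. 250.]]
[[406.55444561 249.38060813]
 [434.07723583 305.60074417]] [[235.79826091 158.44491979]
 [293.61349836 187.63107139]]
```

View pics/kc.png

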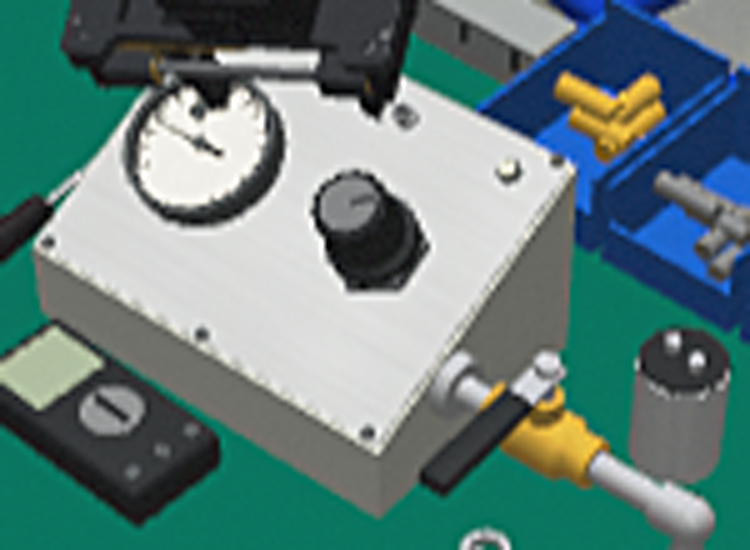

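The side crop shows the knob's grey top disc centred at crop (350,203). It sits on a dark hex base, which biased the dark-blob centroid. The lever's stem is at about (545,385).

```bash
python3 - <<'E'
from h import *
u=(215+350.5/5-.5,130+203.5/5-.5);print("side",onface("side",u,.067))
im=cv2.imread("pics/top0_raw.png");hsv=cv2.cvtColor(im,cv2.COLOR_BGR2HSV);v=hsv[...,2]
print(v[145:173,222:250][:, ::1])
ls=(310.6,206.5)
print("stem side",onz("side",(215+546/5,130+395/5-.5),.13))
E
```

```text
side [ 0.00198818 -0.06964075  0.067     ]
[[202 205 203 199 201 202 203 201 204 202 202 199 197 199 197 195 196 196
  197 199 200 198 199 201 201 203 202 203]
 [203 202 201 201 200 198 198 199 200 200 198 202 203 202 205 201 202 199
  201 201 200 201 201 201 201 201 200 201]
 [199 201 204 200 200 200 204 202 203 202 204 209 180 178 208 208 202 203
  202 201 200 202 201 202 204 202 204 204]
 [202 203 201 202 199 200 201 200 203 206 213 195 141 117 135 183 209 207
  204 201 199 199 199 200 201 201 201 203]
 [200 202 199 200 201 200 203 205 211 186 135  89  81  73  75  95 123 180
  210 212 211 204 208 204 204 205 204 202]
 [202 201 201 200 204 207 210 220 184 120  88  97 103  96  86  82  83  93
  121 180 212 210 205 204 201 201 202 204]
 [203 207 208 204 206 215 184 129 105  95  98 108  97 104 104  87  83  74
   72  90 122 178 208 210 204 203 201 202]
 [206 205 209 211 220 188 117  82  93  92  99  86  75  76  73  78  78  77
   77  71  71  89 124 172 202 204 204 203]
 [206 205 208 192 159 113  79  82  83  80  72  71  71  67  70  72  71  69
   79  79  72  61  96 173 202 203 202 200]
 [20
[... 1567 characters left out ...]
145 143 143 144 147 129
   88  69  48 140 198 206 204 204 200 203]
 [204 206 203 204 206 212 168  84  67 115 145 155 150 146 148 146 114  81
   63 109 192 211 207 206 203 200 204 202]
 [203 204 204 203 206 208 209 188 124  72  80  96  97 107  97  81  62  56
  103 189 210 206 205 202 200 200 200 199]
 [208 207 206 204 205 207 207 210 206 166  86  76  91  76  59 109 161 196
  204 208 207 202 202 204 205 201 201 201]
 [205 202 200 203 203 200 198 205 208 206 207 210 213 188 139 187 208 211
  207 206 206 202 203 206 202 206 204 204]
 [202 203 200 204 204 203 202 204 205 205 207 208 208 209 203 206 208 207
  206 207 205 206 204 205 204 204 204 202]]
stem side [ 0.60270897 -0.07781236  0.13      ]
```

```bash
python3 - <<'E'
from h import *
print(onface("top",(234.4,162.6),.067))
T=tri([("top",(234.4,162.6)),("side",(284.6,170.2))]);print(F.T@(T-F0))
p=F0+F@np.array([0.0015,-.07,0]);print(repr(p))
delta(p+F[:,2]*.118,faceR(60))
E
```

```text
[ 0.00273625 -0.06620712  0.067     ]
[ 0.00257135 -0.06639537  0.0623065 ]
array([0.63803512, 0.08835859, 0.12016592])
t 2.6 tcp [0.5678 0.0844 0.3025] j [  30.5    1.4  -25.8   18.6  -40.7 -105.6] w 0.0869 F [ 0.9 -0.   1. ] gf 0.0
rot units [ 4.000e-03 -1.300e-02 -5.996e+00]
shift now-axes mm [16.   8.  76.6]
shift new-axes mm [ 8.3 15.9 76.6]
```

```bash
sed -i 's/^FOOT=.*/FOOT=F0+F@np.array([.0022,-.068,0])/' h.py
python3 -m handwheel '[[[0,0,-1.2,0,0,0,0.087],[0,0,-1.2,0,0,0,0.087],[0,0,-1.2,0,0,0,0.087],[0,0,-1.2,0,0,0,0.087],[0,0,-1.2,0,0,0,0.087],[0,0,0,0.008,0.016,0.03,0.087],[0,0,0,0,0,0.03,0.087],[0,0,0,0,0,0,0.087]]]'
python3 - <<'E'
from h import *
delta(FOOT+F[:,2]*.030,faceR(60))
E
```

```text
time_s: 3.4
tcp_pos: [0.5798, 0.0857, 0.2378]
ee_rot: [[-0.412, -0.799, 0.438], [-0.885, 0.465, 0.017], [-0.217, -0.381, -0.899]]
wrist_force: [-0.5, 0.2, -1.6]
gripper_width: 0.998
gripper_force: 0.0
t 3.4 tcp [0.5798 0.0857 0.2378] j [ 29.2   5.8 -32.1  23.  -30.7 -74.4] w 0.0869 F [-0.5  0.2 -1.6] gf 0.0
rot units [ 0.033 -0.055 -0.008]
shift now-axes mm [ -2.7   0.  101.2]
shift new-axes mm [ -2.1   0.4 101.3]
```

```bash
python3 -m handwheel '[[[0,-0.04,0,-0.002,0,0.025,0.087],[0,0,0,0,0,0.025,0.087],[0,0,0,0,0,0.02,0.087],[0,0,0,0,0,0.015,0.087],[0,0,0,0,0,0.010,0.087],[0,0,0,0,0,0,0.087],[0,0,0,0,0,0,0.087]]]'
python3 - <<'E'
from h import *
delta(FOOT+F[:,2]*.030,faceR(60))
E
```

```text
time_s: 4.1
tcp_pos: [0.6238, 0.0903, 0.1579]
ee_rot: [[-0.407, -0.796, 0.447], [-0.885, 0.465, 0.023], [-0.227, -0.386, -0.894]]
wrist_force: [-0.4, 0.7, 0.1]
gripper_width: 0.999
gripper_force: 0.0
t 4.1 tcp [0.6238 0.0903 0.1579] j [ 24.6  14.7 -37.8  37.5 -15.7 -86.3] w 0.0869 F [-0.4  0.7  0.1] gf 0.0
rot units [-0.022  0.048 -0.01 ]
shift now-axes mm [ 2.2  2.7 10.1]
shift new-axes mm [ 2.2  2.7 10.1]
```

```bash
python3 -m handwheel '[[[0,0,0,0.002,0.0027,0.004,0.087],[0,0,0,0,0,0.004,0.087],[0,0,0,0,0,0,0.087],[0,0,0,0,0,0,0.04],[0,0,0,0,0,0,0.04],[0,0,0,0,0,0,0.04],[0,0,0,0,0,0,0.04],[0,0,0,0,0,0,0.04]]]'
python3 - <<'E'
from h import *
delta(FOOT+F[:,2]*.030,faceR(60))
E
```

```text
time_s: 4.9
tcp_pos: [0.6227, 0.0898, 0.1477]
ee_rot: [[-0.407, -0.798, 0.445], [-0.885, 0.464, 0.023], [-0.226, -0.385, -0.895]]
wrist_force: [-0.5, 0.4, 0.7]
gripper_width: 0.631
gripper_force: 0.0
t 4.9 tcp [0.6227 0.0898 0.1477] j [ 23.5  15.3 -39.7  42.1 -13.5 -90.2] w 0.0549 F [-0.5  0.4  0.7] gf 0.0
rot units [-0.002  0.037 -0.002]
shift now-axes mm [-1.  -1.9  1.5]
shift new-axes mm [-1.  -1.9  1.5]
```

```bash
python3 -m handwheel '[[[0,0,0,0,0,0,0.04],[0,0,0,0,0,0,0.04],[0,0,0,0,0,0,0.04]]]'
python3 - <<'E'
from h import *
delta(FOOT+F[:,2]*.030,faceR(60))
E
```

```text
time_s: 5.2
tcp_pos: [0.6236, 0.0895, 0.1486]
ee_rot: [[-0.407, -0.797, 0.447], [-0.885, 0.465, 0.023], [-0.226, -0.386, -0.894]]
wrist_force: [5.5, -2.9, 2.0]
gripper_width: 0.564
gripper_force: 29.9
t 5.2 tcp [0.6236 0.0895 0.1486] j [ 23.5  15.2 -39.6  42.1 -13.5 -90.2] w 0.049 F [ 5.5 -2.9  2. ] gf 29.9
rot units [-0.015  0.042 -0.009]
shift now-axes mm [-0.7 -0.7  1.8]
shift new-axes mm [-0.7 -0.7  1.8]
```

```bash
python3 -m handwheel '[[[0,0,0,0,0.001,-0.003,0.04],[0,0,0,0,0,-0.003,0.04],[0,0,0,0,0,-0.0025,0.04],[0,0,0,0,0,0,0.04],[0,0,0,0,0,0,0.04]]]'
python3 - <<'E'
from h import *
s=r.sense();print("along axis",F[:,2]@s["wrist_force"])
delta(FOOT+F[:,2]*.030,faceR(60))
E
```

```text
time_s: 5.7
tcp_pos: [0.6199, 0.0894, 0.1557]
ee_rot: [[-0.408, -0.796, 0.447], [-0.885, 0.466, 0.023], [-0.226, -0.386, -0.894]]
wrist_force: [11.7, -4.7, -2.2]
gripper_width: 0.568
gripper_force: 30.0
along axis -7.077104203514657
t 5.7 tcp [0.6199 0.0894 0.1557] j [ 24.3  14.5 -38.8  39.1 -15.  -87.9] w 0.0494 F [11.7 -4.7 -2.2] gf 30.0
rot units [-0.019  0.039 -0.017]
shift now-axes mm [-0.6 -0.9  9.8]
shift new-axes mm [-0.7 -0.9  9.8]
```

```bash
python3 -m handwheel '[[[0,0,1,0,0,0,0.04],[0,0,1,0,0,0,0.04],[0,0,1,0,0,0,0.04],[0,0,1,0,0,0,0.04],[0,0,1,0,0,0,0.04],[0,0,0,0,0,0,0.04],[0,0,0,0,0,0,0.04]]]'
python3 - <<'E'
from h import *
s=r.sense();print("along axis",F[:,2]@s["wrist_force"],s["moment"])
delta(FOOT+F[:,2]*.030,faceR(60))
a=snap("top","t2",(150,130,222,190),5);b=snap("side","s2",(225,130,285,190),5)
A=cv2.imread("pics/t2.png");B=cv2.imread("pics/s2.png");cv2.imwrite("pics/m2.png",np.hstack([A,B]))
E
```

```text
time_s: 6.4
tcp_pos: [0.6195, 0.09, 0.1554]
ee_rot: [[-0.751, -0.487, 0.447], [-0.534, 0.845, 0.024], [-0.389, -0.22, -0.894]]
wrist_force: [9.4, -3.5, -1.6]
gripper_width: 0.563
gripper_force: 30.0
along axis -5.529895043566009 [-0.96585881 -1.02957639 -0.53231793]
t 6.4 tcp [0.6195 0.09   0.1554] j [  24.4   14.4  -38.9   39.1  -14.9 -117.9] w 0.049 F [ 9.4 -3.5 -1.6] gf 30.0
rot units [-0.     0.05  -5.011]
shift now-axes mm [-1.1 -1.2  9.8]
shift new-axes mm [-0.4 -1.6  9.8]
```

View pics/m2.png

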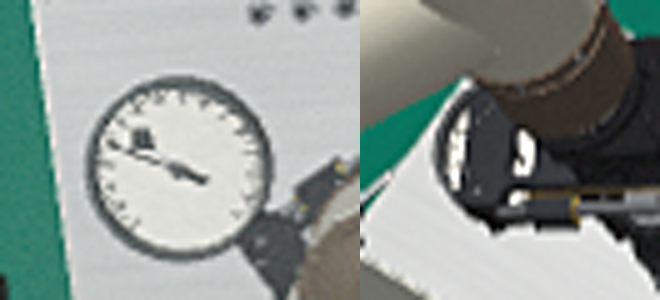

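The top crop shows the needle tip at about (110,146), the pivot at (182,171) and the arrowhead at (142,139), so the needle has advanced but is still short of the set hand. I'll measure the angles on a rectified dial.

```bash
cat >> h.py <<'E'
def dial(f,C=(.0045,.0765),h=.02,px=10):
    # rectify dial plane: 10 px/mm -> +-50mm ; image up = up slope, right = -y
    im=cv2.imread(f);g=cv2.cvtColor(im,cv2.COLOR_BGR2GRAY);e=np.arange(-50,50,1/4)*1e-3
    X,Y=np.meshgrid(-e,-e,indexing="ij")
    P=F0+np.stack([X+C[0],Y+C[1],0*X+h],-1).reshape(-1,3)@F.T
    uv=proj("top",P).astype(np.float32).reshape(len(e),len(e),2)
    return cv2.remap(g,uv[...,0],uv[...,1],cv2.INTER_CUBIC)
def centre(d): # bezel: dark ring outer edge at 53 -> use inner white disc
    w=cv2.morphologyEx((d>140).astype(np.uint8),cv2.MORPH_CLOSE,np.ones((25,25)))
    n,l,st,ce=cv2.connectedComponentsWithStats(w);i=l[250,230] or l[150,200];return ce[i],st[i]
def prof(d,c,r0,r1):
    a=np.radians(np.arange(0,270,1));R=np.arange(r0,r1,.25)*4
    th=a-np.radians(135);u=c[0]+np.outer(np.sin(th),R);v=c[1]-np.outer(np.cos(th),R)
    s=cv2.remap(d,u.astype(np.float32),v.astype(np.float32),1);return np.clip(200-s.astype(float),0,None).mean(1)
def peak(p,lo,hi):
    i=np.arange(lo,hi);w=p[lo:hi]-np.median(p);w=np.clip(w-.3*w.max(),0,None);return (i*w).sum()/w.sum()
E
python3 - <<'E'
from h import *
d0=dial("pics/top0_raw.png");d2=dial("pics/t2_raw.png")
for d in(d0,d2):
    c,st=centre(d);print(c,st)
    for r0,r1 in((14,20),(20,31),(31,36)): print(r0,prof(d,c,r0,r1)[20:140:3].astype(int))
cv2.imwrite("pics/d.png",np.hstack([d0,d2]))
E
```

```text
[195.40749356 207.09962284] [     0      0    400    400 145298]
14 [ 0  0  0  0  0  0  0 16 54 76 64 26  0  0  0  0  0  0  0  0  0  0  0  6
 11  7  1  0  0  0  0  0  0  0  0  0  0  0  0  0]
20 [  0   0   0   0   0   0   0  25  50  50  25   0   0   0   0   0   0   0
   0  15  50  84 107 116 118 110  90  61  22   0   0   0   0   0   0   0
   0   0   0   0]
31 [ 0  0  0  0  0  0  0 16 58 30  1  0  0  0  0  0  0  0  0  1  7 21 41 65
 85 74 43 20  7  0  0  0  0  0  0  0  0  0  0  0]
[187.29676556 200.01361071] [     0      0    400    400 138200]
14 [ 0  0  0  0  0  0  0  0  0  0  0  0  0  4 13 40 66 68 39  4  0  1 18 46
 65 59 35 11  0  0  0  0  0  0  0  0  0  0  0  0]
20 [  0   0   0   0   0   0   0   0   0   0   0   0   0   0   2  23  65  61
  33  29  52  88 110 114 117 116 104  85  53  12   0   0   0   0   0   0
   0   0   0   0]
31 [ 0  0  0  0  0  0  0  0  0  0  1  2  0  0  0  0 25 49  7  0  0  0  2 14
 30 22 10  1  0  0  0  0  0  0  0  0  0  0  0  0]
```

View pics/d.png

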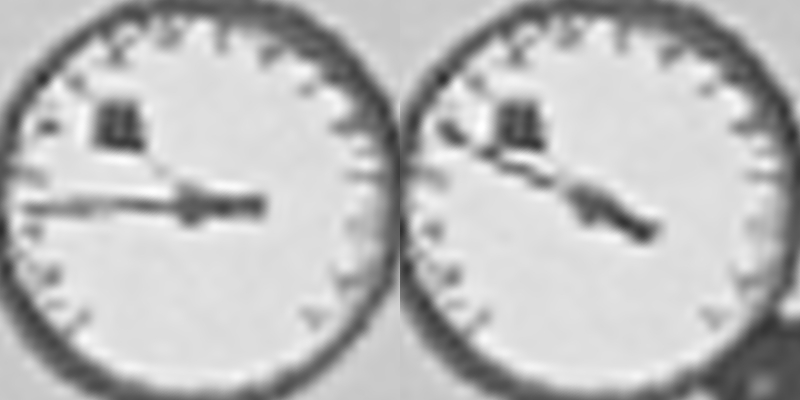

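Both rectified dials place the pivot at about (196,206). The needle was at about 44° and is now about 71°, and the arrowhead centre at (120,126) reads about 90°. In notches of 10.8° of needle, that puts the start at notch 4 and the target near notch 8, which is 18° more knob.

```bash
python3 -m handwheel '[[[0,0,1,0,0,0,0.04],[0,0,1,0,0,0,0.04],[0,0,1,0,0,0,0.04],[0,0,0,0,0,0,0.04],[0,0,0,0,0,0,0.04]]]'
python3 - <<'E'
from h import *
delta(FOOT+F[:,2]*.030,faceR(60))
snap("top","t3");d=dial("pics/t3_raw.png");d2=dial("pics/t2_raw.png");d0=dial("pics/top0_raw.png")
c=(195.7,206)
for f in(d0,d2,d):
    print([round(peak(prof(f,c,a,b),20,140),1) for a,b in((12,17),(20,31),(30,34),(33,36),(36,39))])
p=prof(d,c,33,38);print(p[60:120:2].astype(int));print(prof(d,c,20,31)[60:120:2].astype(int));print(prof(d,c,10,17)[60:120:2].astype(int))
# tail of needle
for f in(d0,d2,d):
    m=f<110;yy,xx=np.nonzero(m);k=(np.hypot(xx-c[0],yy-c[1])<75)&(np.hypot(xx-c[0],yy-c[1])>25)&((xx>c[0]-10)&(yy>c[1]-25));print("tail",np.degrees(np.arctan2(-(xx[k].mean()-c[0]),yy[k].mean()-c[1]))+135)
cv2.imwrite("pics/d3.png",np.hstack([d]))
E
```

```text
time_s: 7.0
tcp_pos: [0.6194, 0.0904, 0.1554]
ee_rot: [[-0.864, -0.231, 0.447], [-0.247, 0.969, 0.025], [-0.438, -0.089, -0.894]]
wrist_force: [7.2, -2.4, -2.5]
gripper_width: 0.573
gripper_force: 29.9
t 7.0 tcp [0.6194 0.0904 0.1554] j [  24.4   14.4  -38.9   39.1  -14.9 -135.9] w 0.0499 F [ 7.2 -2.4 -2.5] gf 29.9
rot units [ 0.013  0.056 -8.006]
shift now-axes mm [-1.4 -1.2  9.8]
shift new-axes mm [-0.1 -1.9  9.8]
[np.float64(46.0), np.float64(87.7), np.float64(86.3), np.float64(75.4), np.float64(43.8)]
[np.float64(70.1), np.float64(88.2), np.float64(89.2), np.float64(91.6), np.float64(71.1)]
[np.float64(87.3), np.float64(89.8), np.float64(90.4), np.float64(89.5), np.float64(87.7)]
[ 0  0  0  0  0  0  0  0  0  0  0  0 18 70 99 88 55 31 18  9  2  0  0  0
  0  0  0  0  0  0]
[  0   0   0   0   0   0   0   0  11  30  57  91 121 137 141 138 130 117
  99  82  65  44  19   3   0   0   0   0   0   0]
[ 0  0  0  0  0  0  2  5 12 21 33 49 61 69 69 62 47 27  7  0  0  0  0  0
  0  0  0  0  0  0]
tail 44.60737582860661
tail 73.67668611590324
tail 87.96190159551767
```

View pics/d3.png

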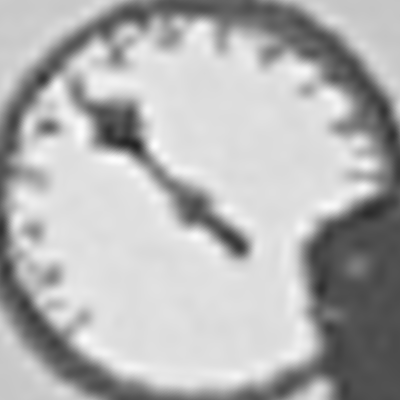

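The needle lies through the arrowhead: about 87.7° against about 89° for the set hand. Notch 8 is right, so I'm pushing home.

```bash
python3 -m handwheel '[[[0,0,0,0,0,0.003,0.04],[0,0,0,0,0,0.003,0.04],[0,0,0,0,0,0.003,0.04],[0,0,0,0,0,0.001,0.04],[0,0,0,0,0,0,0.04],[0,0,0,0,0,0,0.04]]]'
python3 - <<'E'
from h import *
s=r.sense();print("along axis",F[:,2]@s["wrist_force"],s["moment"])
delta(FOOT+F[:,2]*.030,faceR(60))
E
```

```text
time_s: 7.65
tcp_pos: [0.6232, 0.0905, 0.148]
ee_rot: [[-0.863, -0.232, 0.448], [-0.247, 0.969, 0.025], [-0.44, -0.09, -0.894]]
wrist_force: [-3.4, -2.4, 11.8]
gripper_width: 0.569
gripper_force: 29.9
along axis 12.106820283791555 [-0.34356246  0.39970171 -0.12546961]
t 7.65 tcp [0.6232 0.0905 0.148 ] j [  23.3   15.2  -40.    43.5  -13.  -139.4] w 0.0495 F [-3.4 -2.4 11.8] gf 29.9
rot units [ 1.000e-03  6.900e-02 -8.002e+00]
shift now-axes mm [-1.3 -1.1  1.5]
shift new-axes mm [-0.  -1.7  1.5]
```

```bash
python3 -m handwheel '[[[0,0,0,0,0,0.0015,0.04],[0,0,0,0,0,0,0.04],[0,0,0.4,0,0,0,0.04],[0,0,0,0,0,0,0.04]]]'
python3 - <<'E'
from h import *
s=r.sense();print("along axis",F[:,2]@s["wrist_force"],"mz",F[:,2]@s["moment"])
delta(FOOT+F[:,2]*.030,faceR(60))
E
```

```text
time_s: 8.05
tcp_pos: [0.6235, 0.0905, 0.1478]
ee_rot: [[-0.871, -0.197, 0.449], [-0.208, 0.978, 0.024], [-0.444, -0.073, -0.893]]
wrist_force: [-11.8, -2.1, 18.9]
gripper_width: 0.57
gripper_force: 30.0
along axis 22.22906200296308 mz 0.527882982884327
t 8.05 tcp [0.6235 0.0905 0.1478] j [  23.1   15.2  -40.2   44.3  -12.8 -142.3] w 0.0496 F [-11.8  -2.1  18.9] gf 30.0
rot units [-8.000e-03  7.400e-02 -8.381e+00]
shift now-axes mm [-1.2 -1.   1.2]
shift new-axes mm [ 0.  -1.6  1.2]
```

The moment rises to 0.53 N m against the teeth and the push advances no further, so the knob is home and locked. Untwist, release and back off.

```bash
python3 -m handwheel '[[[0,0,-0.4,0,0,-0.0015,0.04],[0,0,0,0,0,0,0.087],[0,0,0,0,0,0,0.087],[0,0,0,0,0,0,0.087],[0,0,0,0,0,0,0.087],[0,0,0,0,0,-0.01,0.087],[0,0,0,0,0,-0.02,0.087],[0,0,0,0,0,-0.03,0.087],[0,0,0,0,0,-0.03,0.087],[0,0,0,0,0,-0.03,0.087],[0,0,0,0,0,-0.02,0.087],[0,0,0,0,0,0,0.087]]]'
python3 - <<'E'
from h import *
snap("top","t4");snap("side","s4")
d=dial("pics/t4_raw.png");c=(195.7,206);print([round(peak(prof(d,c,a,b),20,140),1) for a,b in((12,17),(20,31),(36,39))])
# knob top disc in side -> height check versus home picture
a=cv2.imread("pics/s1_raw.png")[150:200,270:310];b=cv2.imread("pics/s4_raw.png")[150:200,270:310]
o=cv2.imread("pics/s4_raw.png")[130:240,215:365];t=cv2.imread("pics/t4_raw.png")[110:220,150:350]
cv2.imwrite("pics/v4.png",np.hstack([cv2.resize(x,None,fx=k,fy=k,interpolation=cv2.INTER_CUBIC)for x,k in((cv2.imread("pics/s1_raw.png")[145:195,265:310],5),(cv2.imread("pics/s4_raw.png")[145:195,265:310],5))]))
# stem/lever location
S0=F0
Ls=tri([("top",(294.1,186.9)),("side",(309.2,218.5))]);print("lever in console",Rz.T@(Ls-[CP[0],CP[1],0]))
print("brass in console",Rz.T@(onz("top",(288.5,168.),.09)-[CP[0],CP[1],0]), "stem side", Rz.T@(onz("side",(324.2,208.5),.13)-[CP[0],CP[1],0]))
yl=Rz@np.array([0,1,0]);Rt=np.column_stack([np.cross(yl,[0,0,-1]),yl,[0,0,-1]])
delta(np.array([Ls[0],Ls[1],.24]),Rt)
E
```

```text
time_s: 9.25
tcp_pos: [0.5607, 0.0877, 0.2743]
ee_rot: [[-0.863, -0.232, 0.45], [-0.247, 0.969, 0.026], [-0.442, -0.088, -0.893]]
wrist_force: [0.7, 0.1, 0.5]
gripper_width: 1.003
gripper_force: 0.0
[np.float64(87.3), np.float64(89.8), np.float64(87.7)]
lever in console [-0.10176168 -0.22781305  0.13316703]
brass in console [-0.02999674 -0.22020456  0.09      ] stem side [-0.04148298 -0.23439758  0.13      ]
t 9.35 tcp [0.5599 0.0869 0.2705] j [  30.9    1.9  -30.9   21.1  -35.3 -121.2] w 0.0871 F [-0.  -0.3  0.4] gf 0.0
rot units [-0.43   4.392  1.968]
shift now-axes mm [  68.4 -149.    15.7]
shift new-axes mm [  25.  -159.9   30.5]
```

View pics/v4.png

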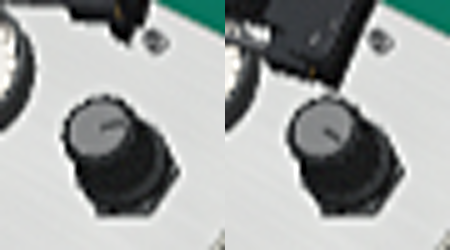

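The knob sits exactly as high as before (home) and its mark has turned. The needle stays at the set hand. Next, the lever.

```bash
cat >> h.py <<'E'
LG=cons(CP,[-.102,-.228,.115])[0];ST=cons(CP,[-.022,-.228,.115])[0]
def levR(a): # lever turn a deg
    t=CP[2]+np.radians(a);y=np.array([-np.sin(t),np.cos(t),0]);z=np.array([0,0,-1.]);return np.column_stack([np.cross(y,z),y,z])
def levP(a): t=np.radians(a);return cons(CP,[-.022-.08*np.cos(t),-.228-.08*np.sin(t),.115])[0]
E
python3 -m handwheel '[[[-0.11,1.1,0.49,0,0,0,0.087],[-0.11,1.1,0.49,0,0,0,0.087],[-0.11,1.1,0.49,0,0,0,0.087],[-0.1,1.09,0.49,0,0,0,0.087],[0,0,0,0.005,-0.04,0,0.087],[0,0,0,0.01,-0.04,0,0.087],[0,0,0,0.005,-0.04,0.01,0.087],[0,0,0,0.005,-0.04,0.02,0.087],[0,0,0,0,0,0,0.087],[0,0,0,0,0,0,0.087]]]'
python3 - <<'E'
from h import *
delta(LG,levR(0))
E
```

```text
time_s: 10.35
tcp_pos: [0.542, -0.0754, 0.2387]
ee_rot: [[-0.999, -0.044, -0.004], [-0.044, 0.999, -0.001], [0.004, -0.001, -1.0]]
wrist_force: [0.5, -0.1, -0.5]
gripper_width: 0.999
gripper_force: 0.0
t 10.35 tcp [ 0.542  -0.0754  0.2387] j [  9.1  13.9  -8.9   0.  -67.4 -96.6] w 0.0869 F [ 0.5 -0.1 -0.5] gf 0.0
rot units [-0.01  -0.038 -0.016]
shift now-axes mm [ -0.5   1.3 123.7]
shift new-axes mm [  0.    1.2 123.7]
```

```bash
python3 -m handwheel '[[[0,0,0,0,0.001,0.035,0.06],[0,0,0,0,0,0.035,0.06],[0,0,0,0,0,0.025,0.06],[0,0,0,0,0,0.019,0.06],[0,0,0,0,0,0.010,0.06],[0,0,0,0,0,0,0.06],[0,0,0,0,0,0,0.015],[0,0,0,0,0,0,0.015],[0,0,0,0,0,0,0.015],[0,0,0,0,0,0,0.015],[0,0,0,0,0,0,0.015],[0,0,0,0,0,0,0.015]]]'
python3 - <<'E'
from h import *
delta(LG,levR(0))
E
```

```text
time_s: 11.55
tcp_pos: [0.5427, -0.0724, 0.1177]
ee_rot: [[-0.999, -0.047, 0.001], [-0.047, 0.999, 0.001], [-0.001, 0.001, -1.0]]
wrist_force: [-2.4, 3.4, 2.1]
gripper_width: 0.251
gripper_force: 30.0
t 11.55 tcp [ 0.5427 -0.0724  0.1177] j [  9.4  20.3 -18.8  -0.  -50.8 -96.6] w 0.0219 F [-2.4  3.4  2.1] gf 30.0
rot units [0.007 0.011 0.015]
shift now-axes mm [ 0.8 -1.7  2.7]
shift new-axes mm [ 0.8 -1.7  2.7]
```

```bash
python3 -m handwheel '[[[0,0,-1.25,-0.0007,-0.0104,0,0.015],[0,0,-1.25,-0.0007,-0.0104,0,0.015],[0,0,0,0,0,0,0.015],[0,0,0,0,0,0,0.015]]]'
python3 - <<'E'
from h import *
delta(levP(15),levR(15))
E
```

```text
time_s: 11.95
tcp_pos: [0.5476, -0.0926, 0.1177]
ee_rot: [[-0.952, -0.306, 0.003], [-0.306, 0.952, 0.001], [-0.003, -0.0, -1.0]]
wrist_force: [0.2, 5.8, 1.8]
gripper_width: 0.254
gripper_force: 30.7
t 11.95 tcp [ 0.5476 -0.0926  0.1177] j [  7.1  20.9 -17.8  -0.  -51.1 -79.3] w 0.0221 F [0.2 5.8 1.8] gf 30.7
rot units [-0.004  0.032  0.038]
shift now-axes mm [ 2.5 -1.4  2.7]
shift new-axes mm [ 2.5 -1.4  2.7]
```

```bash
python3 -m handwheel '[[[0,0,-1.25,0.0014,-0.0104,0,0.015],[0,0,-1.25,0.0014,-0.0104,0,0.015],[0,0,-1.25,0.0007,-0.0104,0,0.015],[0,0,0,0,0,0,0.015],[0,0,0,0,0,0,0.015]]]'
python3 - <<'E'
from h import *
delta(levP(37.5),levR(37.5))
E
```

```text
time_s: 12.45
tcp_pos: [0.5639, -0.1178, 0.1178]
ee_rot: [[-0.761, -0.648, 0.017], [-0.648, 0.761, 0.006], [-0.017, -0.007, -1.0]]
wrist_force: [12.0, 17.8, -6.9]
gripper_width: 0.253
gripper_force: 30.9
t 12.45 tcp [ 0.5639 -0.1178  0.1178] j [  4.2  22.4 -15.3  -0.3 -51.3 -53.5] w 0.022 F [12.  17.8 -6.9] gf 30.9
rot units [-0.066  0.162  0.052]
shift now-axes mm [ 5.2 -1.1  2.8]
shift new-axes mm [ 5.2 -1.2  2.8]
```

```bash
python3 -m handwheel '[[[0,0,-1.25,-0.0025,-0.0104,0,0.015],[0,0,-1.25,-0.0025,-0.0104,0,0.015],[0,0,0,0,0,0,0.015],[0,0,0,0,0,0,0.015]]]'
cat >> h.py <<'E'
def lv():
    s=r.sense();R=np.array(s["ee_rot"]);print("tool F",(R.T@s["wrist_force"]).round(1),"M",np.round(s["moment"],2),"yaw",round(np.degrees(np.arctan2(-R[0,1],R[1,1])-CP[2]),1))
    print("console pos",(Rz.T@(np.array(s["tcp_pos"])-[CP[0],CP[1],0])*1e3).round(1))
E
python3 - <<'E'
from h import *
lv();delta(levP(52.5),levR(52.5))
E
```

```text
time_s: 12.85
tcp_pos: [0.579, -0.1295, 0.1177]
ee_rot: [[-0.568, -0.823, 0.011], [-0.823, 0.568, 0.005], [-0.01, -0.006, -1.0]]
wrist_force: [6.7, 17.4, -0.5]
gripper_width: 0.253
gripper_force: 30.6
tool F [-18.1   4.4   0.7] M [ 5.2  -1.59  0.69] yaw 52.8
console pos [ -67.5 -285.   117.7]
t 12.85 tcp [ 0.579  -0.1295  0.1177] j [  2.9  24.1 -12.5  -0.3 -52.8 -37.3] w 0.022 F [ 6.7 17.4 -0.5] gf 30.6
rot units [-0.055  0.099  0.048]
shift now-axes mm [ 7.1 -1.4  2.7]
shift new-axes mm [ 7.1 -1.4  2.7]
```

```bash
python3 -m handwheel '[[[0,0,-1.25,-0.0025,-0.0102,0,0.015],[0,0,-1.25,-0.0025,-0.0102,0,0.015],[0,0,0,0,0,0,0.015],[0,0,0,0,0,0,0.015]]]'
python3 - <<'E'
from h import *
lv()
E
```

```text
time_s: 13.25
tcp_pos: [0.5964, -0.1369, 0.1177]
ee_rot: [[-0.336, -0.942, 0.005], [-0.942, 0.336, 0.004], [-0.005, -0.003, -1.0]]
wrist_force: [0.5, 14.6, 2.1]
gripper_width: 0.254
gripper_force: 30.3
tool F [-13.9   4.4  -2. ] M [ 4.08 -0.26  0.55] yaw 67.7
console pos [ -50.5 -293.2  117.7]
```

```bash
python3 -m handwheel '[[[0,0,-1.25,-0.002,-0.0096,0,0.015],[0,0,-1.25,-0.002,-0.0096,0,0.015],[0,0,-1.25,-0.001,-0.0096,0,0.015],[0,0,0,0,0,0,0.015],[0,0,0,0,0,0,0.015]]]'
python3 - <<'E'
from h import *
lv()
E
```

```text
time_s: 13.75
tcp_pos: [0.6204, -0.1394, 0.1174]
ee_rot: [[0.047, -0.999, -0.007], [-0.999, -0.047, 0.003], [-0.003, 0.007, -1.0]]
wrist_force: [-7.2, 10.7, 7.9]
gripper_width: 0.249
gripper_force: 30.0
tool F [-11.    6.8  -7.9] M [3.14 2.48 0.07] yaw 90.1
console pos [ -26.6 -296.7  117.4]
```

```bash
python3 -m handwheel '[[[0,0,-0.2,-0.001,-0.003,0,0.015],[0,0,-0.2,-0.001,-0.003,0,0.015],[0,0,0,0,0,0,0.015],[0,0,0,0,0,0,0.015]]]'
python3 - <<'E'
from h import *
lv()
E
```

```text
time_s: 14.15
tcp_pos: [0.6205, -0.139, 0.1172]
ee_rot: [[0.084, -0.996, -0.02], [-0.996, -0.084, 0.002], [-0.004, 0.019, -1.0]]
wrist_force: [-20.0, 7.6, 14.1]
gripper_width: 0.25
gripper_force: 30.4
tool F [ -9.3  19.5 -13.7] M [ 1.82  5.54 -0.63] yaw 92.2
console pos [ -26.5 -296.3  117.2]
```

The lever has hit its stop: a further 6 mm of command gave no motion and the force rose to 20 N. Unload, release and lift.

```bash
python3 -m handwheel '[[[0,0,0.3,0.001,0.004,0,0.015],[0,0,0,0,0,0,0.06],[0,0,0,0,0,0,0.06],[0,0,0,0,0,0,0.06],[0,0,0,0,0,0,0.06],[0,0,0,0,0,0,0.06],[0,0,0,0,0,-0.02,0.06],[0,0,0,0,0,-0.04,0.06],[0,0,0,0,0,-0.045,0.06],[0,0,0,0,0,-0.045,0.06],[0,0,0,0.0,0,-0.04,0.06]]]'
python3 -m handwheel '[[[0,0,0,-0.01,-0.03,0,0.06],[0,0,0,0,0.04,0,0.06],[0,0,0,0,0.045,0,0.06],[0,0,0,0,0.045,0,0.06],[0,0,0,0,0.045,0,0.06],[0,0,0,0,0.045,0,0.06],[0,0,0,0,0,0,0.06]]]'
python3 - <<'E'
from h import *
lv();delta()
snap("top","t5");snap("side","s5")
d=dial("pics/t5_raw.png");c=(195.7,206);print([round(peak(prof(d,c,a,b),20,140),1) for a,b in((12,17),(20,31),(36,39))])
a=cv2.imread("pics/t5_raw.png")[80:280,120:400];b=cv2.imread("pics/s5_raw.png")[110:310,200:420]
cv2.imwrite("pics/v5.png",cv2.resize(np.hstack([a,b]),None,fx=1.6,fy=1.6,interpolation=cv2.INTER_CUBIC))
E
```

```text
time_s: 15.25
tcp_pos: [0.6257, -0.1413, 0.31]
ee_rot: [[0.057, -0.998, 0.003], [-0.998, -0.057, -0.001], [0.001, -0.003, -1.0]]
wrist_force: [0.6, -0.2, 0.3]
gripper_width: 0.685
gripper_force: 0.0
time_s: 15.95
tcp_pos: [0.4305, -0.1423, 0.308]
ee_rot: [[0.056, -0.998, 0.001], [-0.998, -0.056, 0.0], [-0.0, -0.001, -1.0]]
wrist_force: [0.1, 0.7, -0.2]
gripper_width: 0.693
gripper_force: 0.0
tool F [-0.7 -0.2  0.2] M [-0.03  0.   -0.03] yaw 90.6
console pos [-216.5 -291.   308. ]
t 15.95 tcp [ 0.4305 -0.1423  0.308 ] j [  2.3   1.7 -13.5  -0.  -74.7   0.9] w 0.0603 F [ 0.1  0.7 -0.2] gf 0.0
[np.float64(87.4), np.float64(89.8), np.float64(87.7)]
```

View pics/v5.png

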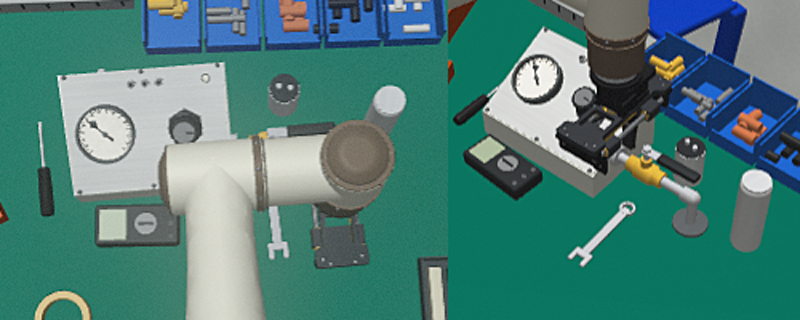

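The final view shows the lever running along the pipe (side crop, stem about (648,153) to sleeve end (700,178)), the knob home, the needle through the arrowhead and the bystanders in place. I'll check the lever angle numerically.

```bash
python3 - <<'E'
from h import *
g=cv2.cvtColor(cv2.imread("pics/s5_raw.png"),cv2.COLOR_BGR2GRAY)
x0,x1,y0,y1=322,342,200,226
k=(g[y0:y1,x0:x1]<70).astype(np.uint8);n,l,st,ce=cv2.connectedComponentsWithStats(k);i=1+st[1:,4].argmax();print(st[i]+[x0,y0,0,0,0])
yy,xx=np.nonzero(l==i)
line=cv2.fitLine(np.column_stack([xx+x0,yy+y0]).astype(np.float32),cv2.DIST_L2,0,.01,.01).ravel();p=line[2:];print(line)
A,B=[Rz.T@(onz("side",p+line[:2]*s,.132)) for s in(-6,6)];d=(B-A)*np.sign((A-B)[1]);print("angle from console -y (deg, + = past):",np.degrees(np.arctan2(d[0],-d[1])))
E
```

```text
[330 206  12  12  87]
[  0.81503093   0.57941747 336.2069     211.39081   ]
angle from console -y (deg, + = past): -6.807903626865532
```

```bash
python3 - <<'E'
from h import *
g=cv2.cvtColor(cv2.imread("pics/s5_raw.png"),cv2.COLOR_BGR2GRAY)
x0,x1,y0,y1=326,366,203,232
k=(g[y0:y1,x0:x1]<75).astype(np.uint8);n,l,st,ce=cv2.connectedComponentsWithStats(k);i=1+st[1:,4].argmax();print(st[i]+[x0,y0,0,0,0])
(c,sz,_)=cv2.minAreaRect(np.argwhere(l==i)[:,::-1].astype(np.float32));print(np.array(c)+[x0,y0],sz)
yy,xx=np.nonzero(l==i);line=cv2.fitLine(np.column_stack([xx+x0,yy+y0]).astype(np.float32),cv2.DIST_HUBER,0,.01,.01).ravel();p=line[2:]
A,B=[Rz.T@(onz("side",p+line[:2]*s,.132)) for s in(-10,10)];d=(B-A)*np.sign((A-B)[1]);print("angle past -y:",np.degrees(np.arctan2(d[0],-d[1])))
print("centre console",Rz.T@(onz("side",p,.132)-[CP[0],CP[1],0]))
for r_ in l: print("".join(".#"[int(v==i)] for v in r_))
E
```

```text
[330 205  28  20 211]
[343.5398159  215.43261814] (28.841035842895508, 8.25706672668457)
angle past -y: 3.191225825499715
centre console [-0.02904575 -0.29579035  0.132     ]
........................................
........................................
........#...............................
........##..............................
.......#####............................
......#######...........................
.....##########.........................
....############........................
....##############......................
....################....................
......################..................
.......################.................
..........###############...............
............###############.............
.............################...........
...............################.........
..................##############........
....................############........
......................##########........
.......................########.........
.........................#####..........
...........................#............
........................................
........................................
........................................
........................................
........................................
........................................
........................................
```

```bash
python3 -c "
from station import r
print(r.finish_job())"
```

```text
the job is handed in; nothing more can be done
None
```

The job is handed in: the knob is locked home with the needle within about 2° of the set hand, the valve lever is open against its stop, the arm is touching nothing, and the other items look undisturbed in the last pictures.

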